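Step the sample carrier under the probe, largest cup to smallest

TASK

Using the leaning handle of the sliding carrier, bring the large cup centrally under the tip of the fixed probe and keep it still there for two seconds while the reading is taken, then the medium cup likewise for two seconds, then the small cup, and leave the small cup centred there with the handle let go. The cups and the capped jar stay upright in their sockets: do not touch them, and do not bump the probe stand or disturb the other things on the bench.

Things in the scene. Friction and masses are not known exactly. Their poses are not given: they have to be found in the camera images.
- stage: fixed grey base plate of the x-y slide, 320 x 200 mm, on the bench; origin at bench level where the carrier's centre stands with both slides at 0; its x is the direction of the lower slide (away from the robot, give or take 0.25 rad), y that of the upper slide (to the left)
- saddle (a joint): lower slide, m: position of the carrier along the stage's x, -0.01 to 0.14 (0: parked nearest the robot, as at the start); about 2 N of friction, stays where left
- carrier (a joint): upper slide, m: position of the carrier along the stage's y, -0.075 to 0.075, 0 at the start; about 2 N of friction, stays where left
- carrier_mid (a point): centre of the top face of the carrier, a grey 160 x 160 x 22 mm plate, top 64 mm above the bench, with four square sockets 14 mm deep and 46 mm wide, centred 36 mm either side of this point in x and y; axes parallel to the stage's
- handle_grip (a point): grip point on the centre line of the black handle, 107 mm above the bench, 114 mm from the carrier's centre on its robot side. The handle is a straight bar 100 mm long, 20 mm wide in y, 16 mm thick, rising from the carrier's near edge and leaning 35 degrees from vertical towards the robot (-x); 30 mm of it is above this point. Axes parallel to the stage's (not tilted)
- stand: fixed probe stand, origin on the bench straight below the probe tip, axes as the stage's. Columns 18 mm thick at y = -220 and 220 mm carry a cross beam (underside at 289 mm) with the probe and, 100 to 130 mm in front of it (-x), a white lamp bar 272 to 298 mm above the bench: it hangs over the handle, so the hand must come in slanting under it from the robot's side
- probe_tip (a point): lower tip of the fixed vertical probe (a black rod 15 mm thick, 26 mm higher up), 140 mm above the bench
- cup_large: large white cup, 75 mm high, rim 64 mm wide, foot 43 mm, loose in one of the four sockets (which one varies); origin at the centre of its underside, 50 mm above the bench, z up its axis
- cup_medium: medium white cup, 53 mm high, rim 52 mm wide, foot 43 mm, in another socket; origin likewise
- cup_small: small white cup, 32 mm high and 43 mm wide, in another socket; origin likewise
- jar: capped brown jar, 54 mm high, 45 mm wide, in the remaining socket; origin likewise; not to be measured
- bottle_a: bystander: white plastic bottle, 72 mm wide, 170 mm high; origin at the centre of its underside
- beaker: bystander: glass beaker, 68 mm wide, 85 mm high, near the foot of the left column; origin at the centre of its underside
- vial: bystander: brown jar, 40 mm wide, 80 mm high, near the foot of the right column; origin at the centre of its underside
- spatula: bystander: spatula, 170 mm long, lying on the bench to the right
Not all that is in view belongs to the job. What is shaped like the cup_small but pink is not meant.

How it is judged (in metres and radians):
On the way, in this order (a step that is already met when the one before it is completed fails the run):
1. the large cup, upright in its socket, stands still within 7 mm of the point below the probe tip for 1.5 s (horizontal distance between cup_large and probe_tip below 0.007 m and linear speed of cup_large below 0.02 m/s and angle between cup_large's own z axis and vertical below 0.15 rad and z of cup_large in the frame of carrier_mid below -0.009 m), for 1.5 s.
2. the medium cup, upright in its socket, stands still within 7 mm of the point below the probe tip for 1.5 s (horizontal distance between cup_medium and probe_tip below 0.007 m and linear speed of cup_medium below 0.02 m/s and angle between cup_medium's own z axis and vertical below 0.15 rad and z of cup_medium in the frame of carrier_mid below -0.009 m), for 1.5 s.
At the end, for the whole second after the job is handed in: The small cup's centre is within 7 mm horizontally of the probe tip and still (under 20 mm/s), and all three cups and the jar stand upright (within 0.15 rad) in their sockets (underside at least 9 mm below the carrier's top), the cups at rest (horizontal distance between cup_small and probe_tip below 0.007 m and linear speed of each of cup_small, cup_large, cup_medium below 0.02 m/s and angle between each of cup_small, cup_large, cup_medium, jar's own z axis and vertical below 0.15 rad and z of each of cup_small, cup_large, cup_medium, jar in the frame of carrier_mid below -0.009 m); the robot touches nothing.
It fails at once if the robot touches a cup or the jar (contact force between any of the fingers, the arm and cup_large above 1 N or contact force between any of the fingers, the arm and cup_medium above 1 N or contact force between any of the fingers, the arm and cup_small above 1 N or contact force between any of the fingers, the arm and jar above 1 N).
It fails at once if the probe stand is bumped (over 5 N) (contact force between any of the fingers, the arm and stand above 5 N).
It fails at once if a bystander is moved more than 30 mm (distance of any of bottle_a, beaker, vial, spatula from where it was at the start of the episode above 0.03 m).
It also fails if it takes over 51 s, if anything falls off the work surface, if the arm or the gripper's body presses on something with over 40 N, if the wrist force passes 120 N, or if a joint passes its speed limit or range.

ROBOT

A 6-joint arm with a two-finger parallel gripper is mounted at the origin on the work surface. World frame = base frame: x ahead of the robot, y to its left, z up, the work surface at z = 0. Lengths are in mm, angles in rad, forces in N, time in s.
With the tool pointing down it reaches from about 350 to 875 mm from the base axis. Payload 4.2 kg.
Tool frame: the origin (TCP) lies on the mounting face of the last link; the fingertips stand 173 mm ahead of it and the grasp point (between the pads) lies 155 mm ahead of it; z points along the fingers, y is the line along which they close (so a half turn about z gives the same grasp; the last joint's range is limited). The gripper opens to 85 mm and grips with 20 to 120 N. Pads are 22 mm wide; open, the fingers measure 114 mm over their backs; the gripper's body (76 mm by 85 mm) begins 54 mm behind the grasp point. The pads swing forward as they close: fully open they stand 13 mm farther back than shut.
Start: joints at [-0.908, 0.385, 0.008, 0, -1.194, -0.259], TCP at [245.586, -574.707, 404.712] pointing down, gripper open.
Joint ranges: [-3.14, 3.14], [-1.21, 2.06], [-1.07, 1.41], [-3.16, 2.05], [-2.99, -0.16], [-3.1, 3.1]. Speed limits (rad/s): [2.79, 2.79, 3.14, 3.14, 3.14, 3.14].

INTERFACE

Orientations are given as a unit quaternion [x, y, z, w].
In Python, from bench import arm gives the robot as it stands. The module is installed in compiled form; this text tells all that it offers.
- The arm moves only by the tool move_arm, never from a script. Its arguments are lists of equal length, an entry for each row: "fingers": the finger opening in mm, from 0 to 85.4; "travel": the shift along the tool's x, y, z in mm, a list of three; "dr": the turn, a rotation vector about the tool's x, y, z in rad, a list of three. A call has 1 to 10 rows; each row is the pose to reach, as a shift and turn from the pose commanded when the call began, along the tool's axes at that moment; what a row does not reach only later rows make up. A row lasts 1/10 s, in which the tool goes at most 50 mm and 8.59 degrees, less where a joint would pass 70% of its speed; a pose out of reach is approached as far as the arm can. A call with a gripper value outside its range is refused whole. The fingers move at their own pace and stop on an object; the grip force is fixed at half the most. Time passes only in rows, so rows that repeat a pose let the fingers close. It gives the time, the measured TCP pose, the force, the opening and the grip force at its end, in the units of the state.
- arm.read_state(): the state, without advancing time (a new reading comes with each control period).
- arm.get_image(name): name is "scene" or "top" or "wrist"; returns the picture (420x560x3 uint8, red, green, blue); there is no depth.
- arm.camera_model(name): a dict with "intrinsics" (3x3 intrinsics, pixels), "k1" (the pictures are not rectified: a ray, as slopes to the right and down, at radius r is drawn at 1 + k1 r^2 times it, then the intrinsics apply), "pose" (4x4, takes a point from camera to world coordinates). Camera axes: x right, y up, looking along -z (the intrinsics and any distortion apply to the point x, -y, -z); pixel columns grow to the right and rows downward; lengths in mm; the calibration is good to about 2 mm. A picture is of the moment at which its call begins: read the wrist's pose just before it. camera_model takes no time and is no camera call; for the wrist camera it gives the pose at the moment of the call.
- arm.job_done(): hands the job in; it is judged then, once.
The state is a dict: "clock": time; "joints": joint angles; "joint_vel": joint speeds; "joint_efforts": joint torques, N m; "position": TCP position; "ee_rot": TCP orientation; "contact_force": force on the tool from outside, world axes, zero at the start; "wrist_torque": the same for the moment, N m; "gripper_width": finger opening in mm; "grasp_force": force on a finger pad.
Only numpy, scipy, OpenCV 4.12 (cv2) and the standard library are available. Lean on these libraries where they do the work, as an engineer would, in place of code of your own. Each camera call takes 0.05 s, during which the arm holds its last target. There are 200 camera calls.

## Working session

There is one attempt and no reset: what is moved stays moved. The work goes in short steps, Python scripts to look and compute and a tool call to move; the robot and the scene stay as the last step left them, time stands still between calls to the robot, and variables do not carry over. Pictures are saved under pics/ and viewed, at most 10 in all, crops included, and the job is handed in when it is done.

Besides the shell and the picture viewer there is one more tool, called after "Request:" by a JSON object that holds its "name" and its "arguments", one argument or row to a line. move_arm: Moves the arm, as the interface text tells. Its arguments: {"type":"object","properties":{"fingers":{"type":"array","items":{"type":"number"}},"travel":{"type":"array","items":{"type":"array","items":{"type":"number"}}},"dr":{"type":"array","items":{"type":"array","items":{"type":"number"}}}},"required":["fingers","travel","dr"]}

```bash
mkdir -p pics; python3 - <<'E'
from bench import arm
import cv2,numpy as np
np.set_printoptions(suppress=True,precision=4)
ims=[]
for n in("scene","top"):
    im=arm.get_image(n)[:,:,::-1];cv2.imwrite(f"pics/{n}0.png",im)
    m=arm.camera_model(n);print(n,m)
s=arm.read_state();print(s)
E
```

```text
scene {'intrinsics': array([[388.1543,   0.    , 275.3445],
       [  0.    , 388.1543, 207.1252],
       [  0.    ,   0.    ,   1.    ]]), 'k1': -0.0913342586756688, 'pose': array([[  -0.5285,   -0.8075,    0.2621,  801.5914],
       [   0.8489,   -0.5008,    0.1687,  221.1841],
       [  -0.0049,    0.3116,    0.9502, 1066.3858],
       [   0.    ,    0.    ,    0.    ,    1.    ]])}
top {'intrinsics': array([[455.1568,   0.    , 280.2648],
       [  0.    , 455.1568, 204.3072],
       [  0.    ,   0.    ,   1.    ]]), 'k1': 0.04555991720555406, 'pose': array([[  -0.0189,    0.9864,   -0.1634,  297.2346],
       [  -0.9997,   -0.0164,    0.0162,   60.6655],
       [   0.0132,    0.1636,    0.9864, 1591.9605],
       [   0.    ,    0.    ,    0.    ,    1.    ]])}
{'clock': 0.1, 'joints': array([-0.9084,  0.3855,  0.0068, -0.0004, -1.194 , -0.2586]), 'joint_vel': array([-0.0002, -0.0015,  0.0032,  0.0017,  0.0012, -0.0002]), 'joint_efforts': array([ -0.0005, -39.3319,  18.8929,   4.198 ,  -0.0026,   0.    ]), 'position': array([ 245.5253, -574.5659,  403.747 ]), 'ee_rot': array([-0.2004,  0.9797,  0.0009, -0.0002]), 'contact_force': array([ 0.0932, -0.2754, -1.304 ]), 'wrist_torque': array([ 0.0102,  0.0005, -0.0096]), 'grasp_force': 0.0, 'gripper_width': 85.47838492428114}
```

View pics/scene0.png

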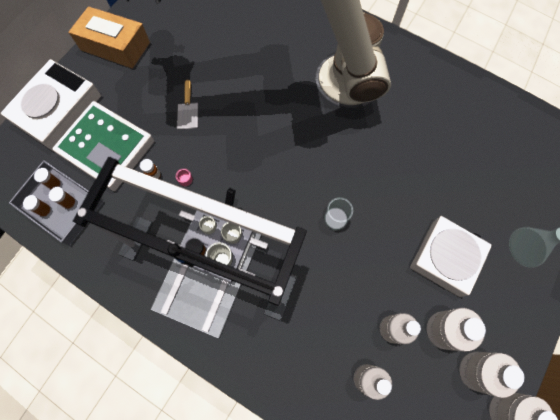

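View pics/top0.png

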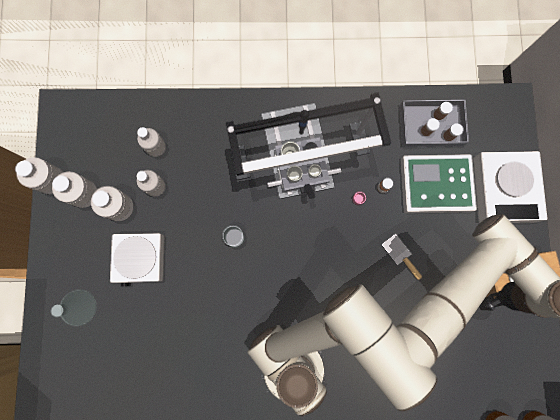

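The scene view shows the stand (columns about (98,190) and (290,265)), the carrier with its cups around (215,240), and the handle at (231,197). In the top view the stage is around (300,150) and the handle at (307,192). The pink decoy is at (360,198). Enlarging both.

```bash
python3 - <<'E'
import cv2
a=cv2.imread("pics/top0.png")[85:215,220:395];cv2.imwrite("pics/t1.png",cv2.resize(cv2.convertScaleAbs(a,alpha=1.5,beta=20),None,fx=4.5,fy=4.5,interpolation=cv2.INTER_CUBIC))
a=cv2.imread("pics/scene0.png")[150:340,70:310];cv2.imwrite("pics/s1.png",cv2.resize(cv2.convertScaleAbs(a,alpha=1.5,beta=20),None,fx=3.1,fy=3.1,interpolation=cv2.INTER_CUBIC))
E
```

```text
(no output)
```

View pics/t1.png

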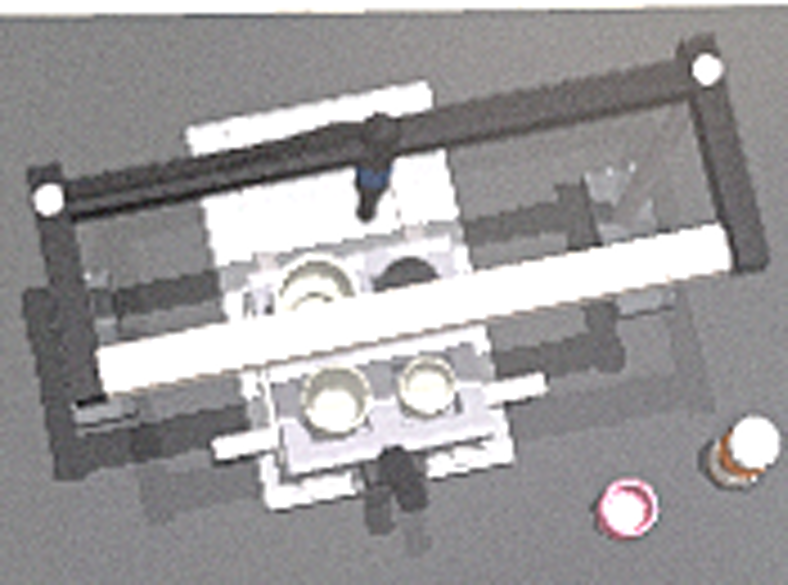

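View pics/s1.png

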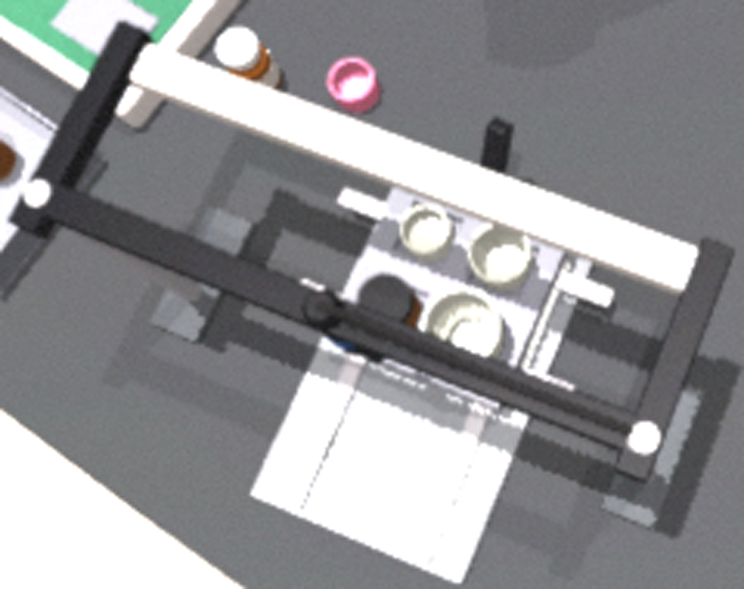

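Sockets, from both crops (names consistent between the views):
- Large cup is far-left: top crop (316,290), scene crop (466,325).
- Medium cup is near-left: (336,400) and (500,255).
- Small white cup is near-right: (427,385) and (427,230).
- Jar is far-right.
- The pink cup at (628,508) stands on the bench and is the decoy.
- The probe tip is at top crop (366,217).

```bash
cat > h.py <<'E'
import numpy as np
from scipy.optimize import least_squares
from scipy.spatial.transform import Rotation as R
np.set_printoptions(suppress=True,precision=3)
def proj(m,P):
    T=m["pose"];p=(np.atleast_2d(P)-T[:3,3])@T[:3,:3]
    s=np.c_[p[:,0],-p[:,1]]/-p[:,2:3]
    s=s*(1+m["k1"]*(s**2).sum(1,keepdims=True))
    K=m["intrinsics"];return s@K[:2,:2].T+K[:2,2]
def at_z(m,uv,z,x0=(550,0)):
    return least_squares(lambda q:(proj(m,[*q,z])[0]-uv),x0,x_scale=100).x
def st(p,q):  # stage frame -> world
    c,s=np.cos(p[2]),np.sin(p[2]);q=np.atleast_2d(q).astype(float)
    return np.c_[p[0]+c*q[:,0]-s*q[:,1],p[1]+s*q[:,0]+c*q[:,1],q[:,2]]
E
python3 - <<'E'
from h import *
from bench import arm
t,s=arm.camera_model("top"),arm.camera_model("scene")
ct=lambda u,v:np.array([220+u/4.5,85+v/4.5]); cs=lambda u,v:np.array([70+u/3.1,150+v/3.1])
Q=np.array([[36,36,125],[-36,36,103],[-36,-36,82],[-131.2,0,131.6]])
n=["L","M","S","H"]
ut=np.array([ct(316,290),ct(336,400),ct(427,385)]);us=np.array([cs(466,325),cs(500,255),cs(427,230)])
for a,b,q,k in zip(ut,us,Q,n): print(k,at_z(t,a,q[2]),at_z(s,b,q[2]))
print("Htop scene",at_z(s,cs(499,127),131.6), "corners",at_z(t,ct(290,472),64),at_z(t,ct(503,430),64))
f=lambda p:np.r_[(proj(t,st(p,Q[:3]))-ut).ravel(),(proj(s,st(p,Q[:3]))-us).ravel()]
r=least_squares(f,[550,0,.1],x_scale=[100,100,.1]);p=r.x;print(p,r.fun)
for which in (0,1):
    g=lambda p:f(p)[6*which:6*which+6]
    print(which,least_squares(g,p,x_scale=[100,100,.1]).x)
pr=at_z(t,ct(366,216),140);print("probe",pr)
c,sn=np.cos(p[2]),np.sin(p[2]);d=pr-p[:2];print("probe in stage",c*d[0]+sn*d[1],-sn*d[0]+c*d[1])
print("grip",st(p,[[-114,0,107]]), "Htop t", proj(t,st(p,Q[3:])),"probe scene px",proj(s,[*pr,140]))
# lamp bar in stand: front/back top edges mid
print("lamp L/R",at_z(t,ct(100,372),298),at_z(t,ct(730,247),298))
E
```

```text
L [724.932  -0.038] [718.376   4.275]
M [646.421 -13.973] [652.961  -9.956]
S [661.87  -84.211] [664.483 -80.213]
Htop scene [566.832 -64.98 ] corners [600.042  20.399] [ 630.039 -142.893]
[692.257 -39.7     0.192] [-0.736  1.233 -0.842 -1.042 -0.692 -0.538 -1.126  0.422  0.219 -1.189
 -0.374 -0.542]
0 [691.599 -42.535   0.17 ]
1 [692.711 -37.97    0.205]
probe [776.332 -37.543]
probe in stage 82.94106907683658 -13.926938928164109
grip [[580.352 -61.455 107.   ]] Htop t [[311.206 196.429]] probe scene px [[191.732 264.615]]
lamp L/R [621.659 148.353] [ 699.163 -264.998]
```

Both views agree: stage yaw is about 0.186 (the lamp bar gives 0.185) and the grip is near (580,-61,107). Slide targets are roughly large (47,-50), medium (119,-50), small (119,22). Next I plan the slanted approach.

```bash
cat >> h.py <<'E'
TH=0.186
def toolR(a,th=TH):
    z=np.array([np.cos(a)*np.cos(th),np.cos(a)*np.sin(th),-np.sin(a)]);y=np.array([-np.sin(th),np.cos(th),0])
    return np.c_[np.cross(y,z),y,z]
def step(s,grasp,Rt,off=155):
    "travel, dr to put the grasp point at 'grasp' with orientation Rt"
    R0=R.from_quat(s["ee_rot"]).as_matrix();tcp=np.array(grasp)-off*Rt[:,2]
    return R0.T@(tcp-s["position"]),R.from_matrix(R0.T@Rt).as_rotvec(),tcp
E
python3 - <<'E'
from h import *
from bench import arm
s=arm.read_state();Rt=toolR(np.radians(38))
g=np.array([580,-61,107.])
for back,up in((90,60),(90,0)):
    print(*step(s,g-back*Rt[:,2]+[0,0,up],Rt))
E
```

```text
[-320.804  382.449   86.613] [ 0.101 -0.904  0.202] [390.267 -96.703 317.837]
[-320.81   382.333  146.613] [ 0.101 -0.904  0.202] [390.267 -96.703 257.837]
```

Request:
{"name": "move_arm", "arguments": {
  "fingers": [60,60,60,60,60,60,60,60,60,60],
  "travel": [
    [-32,38,9],
    [-64,76,17],
    [-96,115,26],
    [-128,153,35],
    [-160,191,43],
    [-192,229,52],
    [-225,268,61],
    [-257,306,69],
    [-289,344,78],
    [-321,382,87]
  ],
  "dr": [
    [0.01,-0.09,0.02],
    [0.02,-0.18,0.04],
    [0.03,-0.27,0.06],
    [0.04,-0.36,0.08],
    [0.05,-0.45,0.1],
    [0.06,-0.54,0.12],
    [0.07,-0.63,0.14],
    [0.08,-0.72,0.16],
    [0.09,-0.81,0.18],
    [0.101,-0.904,0.202]
  ]
}}

```text
clock: 1.1
position: [388.2, -101.1, 318.6]
ee_rot: [-0.084, 0.894, 0.04, 0.438]
contact_force: [0.9, 0.5, -0.1]
gripper_width: 60.0
grasp_force: 0.0
```

Reachable. Now the wrist camera view from here.

```bash
python3 - <<'E'
from h import *
from bench import arm
import cv2
m=arm.camera_model("wrist");im=arm.get_image("wrist")[:,:,::-1];s=arm.read_state()
cv2.imwrite("pics/w1.png",im);print(m["pose"],m["k1"],s["joints"],s["position"])
np.savez("w1.npz",**m)
p=[692,-39.7,.186]
Q=[[36,36,125],[-36,36,103],[-36,-36,82],[-131.2,0,131.6],[-114,0,107]]
print(proj(m,st(p,Q)),proj(m,[776,-37.5,140]))
E
```

```text
[[  -0.185   -0.325   -0.927  363.182]
 [   0.983   -0.063   -0.174 -106.705]
 [  -0.002   -0.943    0.331  235.436]
 [   0.       0.       0.       1.   ]] -0.026414915679494774 [-0.109  0.017 -0.517 -1.028 -0.279 -0.384] [388.743 -96.252 316.978]
[[316.716 230.341]
 [323.153 188.978]
 [252.32  170.154]
 [289.611 171.263]
 [288.937 152.907]] [[275.966 251.415]]
```

View pics/w1.png

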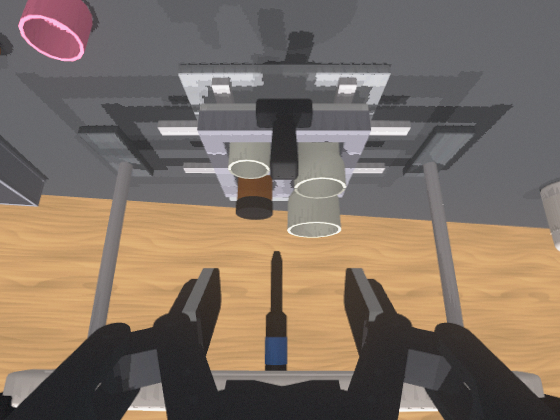

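Wrist view (image inverted): probe tip (277,253), large rim centre (314,230), medium (319,188), small (249,170), jar cap (254,207), handle end centred at x≈285. This is a good close view, so I refine with it.

```bash
python3 - <<'E'
from h import *
m=dict(np.load("w1.npz"))
Q=np.array([[36,36,125],[-36,36,103],[-36,-36,82],[-36,-36,82],[-70,-80,64],[-70,80,64],[-80,-80,64],[-80,80,64]])[:3]
u=np.array([[314,230],[319.5,188],[249.5,170]])
for q,v in zip(Q,u):print(at_z(m,v,q[2],(700,-30)))
f=lambda p:(proj(m,st(p,Q))-u).ravel()
r=least_squares(f,[692,-40,.186],x_scale=[100,100,.1]);p=r.x;print(p,r.fun)
f2=lambda p:(proj(m,st([*p,.186],Q))-u).ravel()
r=least_squares(f2,[692,-40],x_scale=100);print(r.x,r.fun); p=[*r.x,.186]
pr=at_z(m,[277,252],140,(770,-37));print(pr)
c,sn=np.cos(p[2]),np.sin(p[2]);d=pr-p[:2];print("probe in stage",c*d[0]+sn*d[1],-sn*d[0]+c*d[1])
print("grip",st(p,[[-114,0,107]]),proj(m,st(p,[[-80,-80,64],[-80,80,64],[-131.2,0,131.6]])))
E
```

```text
[719.962  -1.239]
[648.339 -15.293]
[663.474 -84.62 ]
[691.607 -43.095   0.19 ] [ 0.193  0.06   0.396  0.504 -0.572 -0.237]
[691.584 -43.154] [ 0.019  0.087  0.474  0.548 -0.501 -0.317]
[779.155 -35.575]
probe in stage 87.4622163304696 -8.746179973173891
grip [[579.55  -64.236 107.   ]] [[197.273 130.049]
 [371.45  130.278]
 [284.887 170.571]]
```

```bash
python3 - <<'E'
from h import *
from bench import arm
s=arm.read_state();Rt=toolR(np.radians(38))
g=np.array([579.7,-63.8,107.])
for b,u in((45,25),(0,0)):print(*step(s,g-b*Rt[:,2]+[0,0,u],Rt))
E
```

```text
[26.857 -3.989 66.332] [ 0.005  0.005 -0.008] [424.816 -92.945 255.132]
[ 46.875  -4.471 126.617] [ 0.005  0.005 -0.008] [459.665 -86.388 202.428]
```

Request:
{"name": "move_arm", "arguments": {
  "fingers": [60,60,60,60,60,60,60,60,60,60],
  "travel": [
    [9,-2,22],
    [18,-3,44],
    [27,-4,66],
    [31,-4,78],
    [35,-4,90],
    [39,-4,102],
    [43,-4,114],
    [47,-4.5,126.5],
    [47,-4.5,126.5],
    [47,-4.5,126.5]
  ],
  "dr": [
    [0.005,0.005,-0.008],
    [0.005,0.005,-0.008],
    [0.005,0.005,-0.008],
    [0.005,0.005,-0.008],
    [0.005,0.005,-0.008],
    [0.005,0.005,-0.008],
    [0.005,0.005,-0.008],
    [0.005,0.005,-0.008],
    [0.005,0.005,-0.008],
    [0.005,0.005,-0.008]
  ]
}}

```text
clock: 2.15
position: [459.0, -95.3, 203.7]
ee_rot: [-0.086, 0.896, 0.036, 0.434]
contact_force: [-0.2, -0.2, 0.2]
gripper_width: 59.8
grasp_force: 0.0
```

```bash
python3 - <<'E'
from h import *
from bench import arm
import cv2
m=arm.camera_model("wrist");im=arm.get_image("wrist")[:,:,::-1];s=arm.read_state()
cv2.imwrite("pics/w2.png",im);print(s["joints"],s["position"],s["contact_force"]);print(step(s,[579.7,-63.8,107],toolR(np.radians(38))))
np.savez("w2.npz",**m)
E
```

```text
[-0.345  0.349 -0.435 -1.677 -0.405  0.473] [459.015 -95.136 204.159] [-0.479 -0.086 -0.225]
(array([-0.12 ,  8.495,  2.789]), array([-0.007, -0.005,  0.01 ]), array([459.665, -86.388, 202.428]))
```

View pics/w2.png

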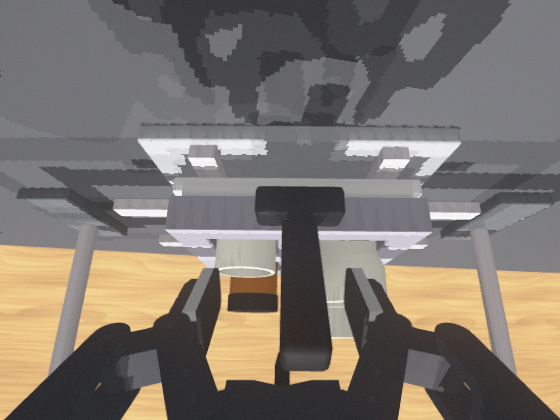

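The handle is between the fingers, off-centre at (305,345) against the finger midpoint at about 282, which agrees with the 8.5 mm the state shows still missing. I centre and close.

Request:
{"name": "move_arm", "arguments": {
  "fingers": [60,60,60,15,15,15,15,15,15],
  "travel": [
    [0,4,1.5],
    [0,8.5,2.8],
    [0,8.5,2.8],
    [0,8.5,2.8],
    [0,8.5,2.8],
    [0,8.5,2.8],
    [0,8.5,2.8],
    [0,8.5,2.8],
    [0,8.5,2.8]
  ],
  "dr": [
    [-0.007,-0.005,0.01],
    [-0.007,-0.005,0.01],
    [-0.007,-0.005,0.01],
    [-0.007,-0.005,0.01],
    [-0.007,-0.005,0.01],
    [-0.007,-0.005,0.01],
    [-0.007,-0.005,0.01],
    [-0.007,-0.005,0.01],
    [-0.007,-0.005,0.01]
  ]
}}

```text
clock: 3.1
position: [459.9, -86.4, 202.3]
ee_rot: [-0.083, 0.895, 0.041, 0.437]
contact_force: [-1.8, 0.1, 1.8]
gripper_width: 19.4
grasp_force: 58.8
```

```bash
python3 - <<'E'
from h import *
from bench import arm
s=arm.read_state();print(s)
# shift by stage (49.5,-46)
R0=R.from_quat(s["ee_rot"]).as_matrix()
for d in((49.5,-46),(49.5,0)): print(R0.T@st([0,0,.187],[[*d,0]])[0])
print(step(s,[579.7,-63.8,107],toolR(np.radians(38)))[:2])
E
```

```text
{'clock': 3.1, 'joints': array([-0.339,  0.353, -0.442, -1.712, -0.411,  0.496]), 'joint_vel': array([-0.001,  0.   ,  0.   ,  0.002, -0.   , -0.002]), 'joint_efforts': array([  0.383, -29.909,  12.085,  -1.111,  -0.688,  -0.069]), 'position': array([459.902, -86.403, 202.34 ]), 'ee_rot': array([-0.083,  0.895,  0.041,  0.437]), 'contact_force': array([-1.754,  0.082,  1.834]), 'wrist_torque': array([-0.324,  1.268,  0.033]), 'grasp_force': 58.81069779396057, 'gripper_width': 19.39769674059228}
[-30.485 -45.951  39.056]
[-30.445   0.049  39.03 ]
(array([ 0.073,  0.059, -0.235]), array([ 0.   ,  0.001, -0.   ]))
```

Grasped. Moving along x first.

Request:
{"name": "move_arm", "arguments": {
  "fingers": [15,15,15,15,15,15,15,15,15,15],
  "travel": [
    [-1.5,0,2],
    [-4,0,5.2],
    [-7.5,0,9.6],
    [-11.5,0,14.8],
    [-15.5,0,20],
    [-19.5,0,25],
    [-23.5,0,30.2],
    [-27,0,34.6],
    [-29.5,0,37.8],
    [-30.4,0,39]
  ],
  "dr": [
    [0,0,0],
    [0,0,0],
    [0,0,0],
    [0,0,0],
    [0,0,0],
    [0,0,0],
    [0,0,0],
    [0,0,0],
    [0,0,0],
    [0,0,0]
  ]
}}

```text
clock: 4.1
position: [509.1, -77.0, 202.3]
ee_rot: [-0.083, 0.895, 0.041, 0.437]
contact_force: [-2.1, -0.7, 6.1]
gripper_width: 19.8
grasp_force: 59.2
```

Request:
{"name": "move_arm", "arguments": {
  "fingers": [15,15,15,15,15,15,15,15,15,15],
  "travel": [
    [0,-2,0],
    [0,-6,0],
    [0,-11,0],
    [0,-17,0],
    [0,-23,0],
    [0,-29,0],
    [0,-35,0],
    [0,-40,0],
    [0,-44,0],
    [0,-46,0]
  ],
  "dr": [
    [0,0,0],
    [0,0,0],
    [0,0,0],
    [0,0,0],
    [0,0,0],
    [0,0,0],
    [0,0,0],
    [0,0,0],
    [0,0,0],
    [0,0,0]
  ]
}}

```text
clock: 5.1
position: [517.1, -122.8, 202.3]
ee_rot: [-0.083, 0.895, 0.041, 0.437]
contact_force: [1.2, 2.5, 4.3]
gripper_width: 19.3
grasp_force: 58.8
```

```bash
cat > look.py <<'E'
import sys
from h import *
from bench import arm
import cv2
n=sys.argv[1];f=cv2.INTER_CUBIC
m=arm.camera_model("wrist");w=arm.get_image("wrist")[:,:,::-1];t=arm.get_image("top")[:,:,::-1];c=arm.get_image("scene")[:,:,::-1]
np.savez(n+".npz",**m);s=arm.read_state()
A=cv2.resize(t[95:185,255:355],None,fx=4,fy=4,interpolation=f)          # 400x360
C=cv2.resize(c[205:295,140:240],None,fx=4,fy=4,interpolation=f)
W=cv2.resize(w[230:390,200:360],(240,240),interpolation=f)
up=cv2.convertScaleAbs(np.hstack([A,C]),alpha=1.5,beta=20)
lo=np.zeros((240,800,3),np.uint8);lo[:,:240]=W;lo[:,240:560]=cv2.resize(w,(320,240))
cv2.imwrite(f"pics/{n}.png",np.vstack([up,lo]))
g=s["position"]+155*R.from_quat(s["ee_rot"]).as_matrix()[:,2]
d=g-np.array([579.7,-63.8,107]);a=.187
print(s["clock"],s["joints"],s["contact_force"],s["wrist_torque"],s["gripper_width"]);print("slides",d[0]*np.cos(a)+d[1]*np.sin(a),-d[0]*np.sin(a)+d[1]*np.cos(a),d[2])
E
python3 look.py l1
```

```text
5.25 [-0.314  0.421 -0.296 -1.547 -0.387  0.298] [ 1.968 -0.115  5.828] [0.093 0.248 0.227] 19.408312367312053
slides 49.7723614482312 -46.682385664323284 -0.0495023251241804
```

View pics/l1.png

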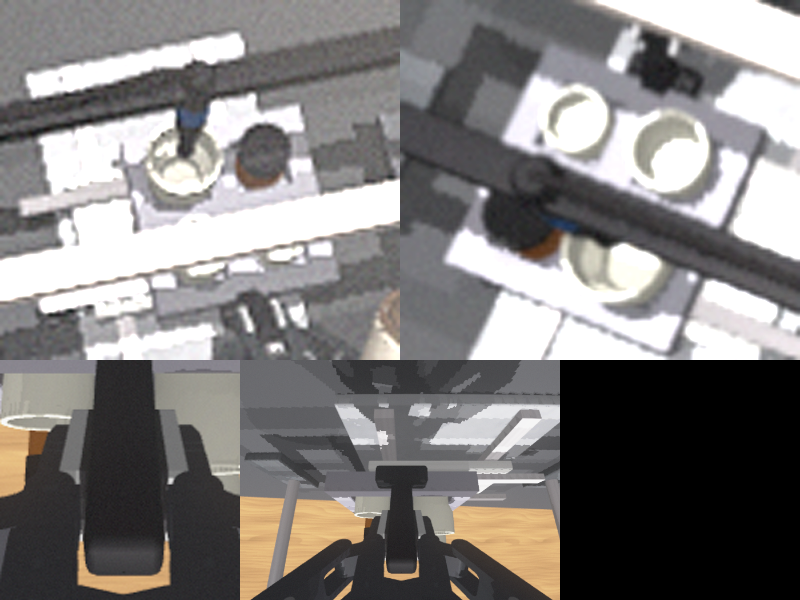

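The top crop shows the large rim around (183,163) with the probe tip at about (186,155) inside it. I compute the offset, with a tight threshold check of both.

```bash
python3 - <<'E'
from h import *
from bench import arm
import cv2
t=arm.camera_model("top");im=arm.get_image("top")[:,:,::-1];cv2.imwrite("pics/top_l.png",im)
ct=lambda u,v:np.array([255+u/4,95+v/4])
tip=at_z(t,ct(186,155),140,(776,-37));rim=at_z(t,ct(183.5,163),125,(776,-37))
d=tip-rim;a=.187;print(tip,rim,"tip-rim stage",d[0]*np.cos(a)+d[1]*np.sin(a),-d[0]*np.sin(a)+d[1]*np.cos(a))
print(im[126:149,288:314,1])
a=im[118:152,280:322];a=cv2.convertScaleAbs(cv2.resize(a,None,fx=16,fy=16,interpolation=cv2.INTER_CUBIC),alpha=1.3)
# overlay: predicted rim circle if centred below tip estimate
th=np.linspace(0,2*np.pi,120);C=np.c_[tip[0]+32*np.cos(th),tip[1]+32*np.sin(th),0*th+125]
for u in proj(t,C):cv2.circle(a,tuple(int(x) for x in (u-[280,118]+.5)*16),1,(0,0,255),-1)
u=proj(t,[*tip,140])[0];cv2.circle(a,tuple(int(x) for x in (u-[280,118]+.5)*16),3,(0,255,0),-1)
cv2.imwrite("pics/l2.png",a)
E
```

```text
[773.741 -38.029] [771.743 -36.775] tip-rim stage 1.729595667881408 -1.6039728559565858
[[155 150 159 151 155 151 157 187 199 221 133  19  31  44  48  44  41  46
  119 172 152 148 151 154 151 158]
 [146 150 154 153 150 166 210 205 143  77  89  47  30  34  35  33  30  75
  165 184 152 151 153 153 146 152]
 [151 151 155 148 160 215 230  65  85  96  96  64  28  35  40  38  39  72
   93 153 161 154 152 155 154 158]
 [152 152 156 153 165 211 110  90  87  92 107  88  30  32  35  27  61  91
   89  95 156 153 153 153 154 155]
 [159 154 153 157 139  88  85  93 126 120 147 104  15  35  22  49  95  85
   87  89 111 157 160 156 121 101]
 [152 153 156 148 146  69 100 133 195 176 165  72  17  36  34  62 130 100
   85  82 105 160 147 142  82  48]
 [155 158 153 132 118  94 158 175 155 180 169  46  17  30  31  69 137 132
   98  83  94 119  99  89  77  72]
 [155 158 157 140 100 107 185 147 118 183 166  52  38  25  44  90 130 131
  133  88  82 102 118  90  88  95]
 [163 160 133  97 109  97  99 104 114 104  83  84  57  45  82 124 130 127
  123 104  90 108 133  93  96  90]
 [150 137  80 109 130 100  99 1
[... 795 characters left out ...]
01 214 146
   76  88 126 131 129 127 132 131]
 [170 156 106  87  91  62  91  82  83  74  77 127 154 144 103  63  71  81
   77  82 142 135 132 129 129 131]
 [135 167 157  90  92  76  72  82  90  82  88  84  82  80  88  88  88  88
   84  81 131 131 133 134 130 132]
 [108 167 147 103 101  84  62  75  81  88  87  86  85  84  87  86  87  97
  128 131 136 131 135 128 136 130]
 [ 80 159 135 135 134  78  62  68  67  63  74  66  71  70  69  98 139 138
  135 135 134 131 132 130 134 132]
 [ 74 131 136 133 136 130  92  84  88  86  86  86  86  85  93 133 136 128
  131 127 130 127 125 119 122 121]
 [ 78 111 135 133 133 136 140 138 140 135 142 139 134 137 147 152 158 156
  153 125 117 134 135 157 160 157]]
```

View pics/l2.png

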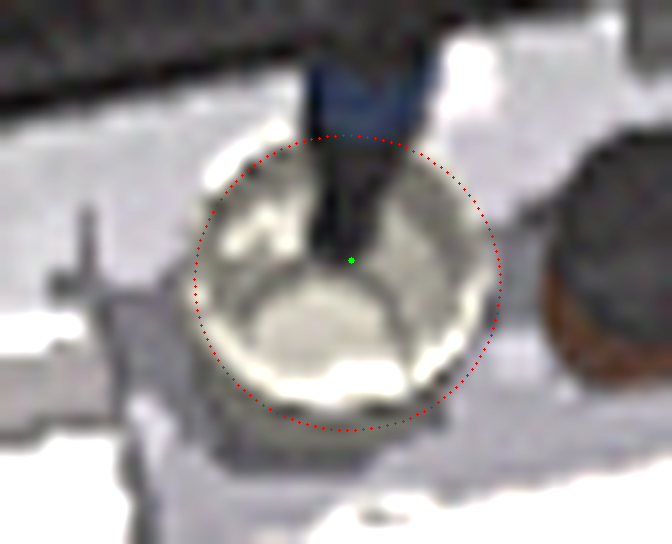

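The overlay shows the rim centre at about (342,268) against about (336,275) for a perfectly centred cup below the tip (338,253). The error is about 2 mm, well inside tolerance. Hold for 2 s, then on to the medium cup.

Request:
{"name": "move_arm", "arguments": {
  "fingers": [15,15,15,15,15,15,15,15,15,15],
  "travel": [
    [0,0,0],
    [0,0,0],
    [0,0,0],
    [0,0,0],
    [0,0,0],
    [0,0,0],
    [0,0,0],
    [0,0,0],
    [0,0,0],
    [0,0,0]
  ],
  "dr": [
    [0,0,0],
    [0,0,0],
    [0,0,0],
    [0,0,0],
    [0,0,0],
    [0,0,0],
    [0,0,0],
    [0,0,0],
    [0,0,0],
    [0,0,0]
  ]
}}

```text
clock: 6.3
position: [517.1, -122.7, 202.3]
ee_rot: [-0.083, 0.895, 0.04, 0.437]
contact_force: [2.8, -1.6, 5.3]
gripper_width: 19.5
grasp_force: 58.8
```

Request:
{"name": "move_arm", "arguments": {
  "fingers": [15,15,15,15,15,15,15,15,15,15],
  "travel": [
    [0,0,0],
    [0,0,0],
    [0,0,0],
    [0,0,0],
    [0,0,0],
    [0,0,0],
    [0,0,0],
    [0,0,0],
    [0,0,0],
    [0,0,0]
  ],
  "dr": [
    [0,0,0],
    [0,0,0],
    [0,0,0],
    [0,0,0],
    [0,0,0],
    [0,0,0],
    [0,0,0],
    [0,0,0],
    [0,0,0],
    [0,0,0]
  ]
}}

```text
clock: 7.3
position: [517.1, -122.7, 202.3]
ee_rot: [-0.083, 0.895, 0.04, 0.437]
contact_force: [2.6, -2.5, 5.2]
gripper_width: 19.0
grasp_force: 58.8
```

```bash
cat > nxt.py <<'E'
import sys
from h import *
from bench import arm
s=arm.read_state();R0=R.from_quat(s["ee_rot"]).as_matrix()
d=s["position"]+155*R0[:,2]-np.array([579.7,-63.8,107]);c,n=np.cos(.187),np.sin(.187)
now=np.array([d[0]*c+d[1]*n,-d[0]*n+d[1]*c]);q=np.array([float(x) for x in sys.argv[1:3]])-now
print(s["clock"],"slides",now,d[2],"travel",R0.T@st([0,0,.187],[[*q,0]])[0],s["joints"],s["contact_force"])
E
python3 nxt.py 120.5 -45.7
```

```text
7.3 slides [ 49.768 -46.561] -0.0449132664446239 travel [-43.512   1.004  55.763] [-0.314  0.42  -0.296 -1.547 -0.387  0.298] [ 2.583 -2.491  5.208]
```

Request:
{"name": "move_arm", "arguments": {
  "fingers": [15,15,15,15,15,15,15,15,15,15],
  "travel": [
    [-1.5,0,2],
    [-4.5,0,5.7],
    [-8.5,0.2,10.9],
    [-12.5,0.3,16],
    [-16.5,0.4,21.1],
    [-20.5,0.5,26.3],
    [-24.5,0.6,31.4],
    [-28.5,0.7,36.5],
    [-32.5,0.8,41.6],
    [-36.5,0.9,46.8]
  ],
  "dr": [
    [0,0,0],
    [0,0,0],
    [0,0,0],
    [0,0,0],
    [0,0,0],
    [0,0,0],
    [0,0,0],
    [0,0,0],
    [0,0,0],
    [0,0,0]
  ]
}}

```text
clock: 8.3
position: [574.8, -111.2, 202.4]
ee_rot: [-0.083, 0.895, 0.04, 0.437]
contact_force: [-1.7, -2.1, 8.2]
gripper_width: 19.3
grasp_force: 59.5
```

Request:
{"name": "move_arm", "arguments": {
  "fingers": [15,15,15,15,15],
  "travel": [
    [-3,0,3.8],
    [-5.5,0,7],
    [-7,0,9],
    [-7,0,9],
    [-7,0,9]
  ],
  "dr": [
    [0,0,0],
    [0,0,0],
    [0,0,0],
    [0,0,0],
    [0,0,0]
  ]
}}

```text
clock: 8.8
position: [586.4, -108.9, 202.3]
ee_rot: [-0.083, 0.895, 0.04, 0.437]
contact_force: [1.1, -1.9, 4.7]
gripper_width: 19.5
grasp_force: 59.0
```

```bash
python3 nxt.py 120.5 -45.7; cat > ov.py <<'E'
import sys
from h import *
from bench import arm
import cv2
n,r,z=sys.argv[1],float(sys.argv[2]),float(sys.argv[3]);out=[]
P=np.array([775,-38.5]) # probe, nominal
for cam in("top","scene"):
    t=arm.camera_model(cam);im=arm.get_image(cam)[:,:,::-1]
    o=proj(t,[*P,120])[0].astype(int)-[20,18]
    a=cv2.convertScaleAbs(cv2.resize(im[o[1]:o[1]+36,o[0]:o[0]+40],None,fx=10,fy=10,interpolation=cv2.INTER_CUBIC),alpha=1.3,beta=10)
    th=np.linspace(0,2*np.pi,90)
    for u in proj(t,np.c_[P[0]+r*np.cos(th),P[1]+r*np.sin(th),0*th+z]):cv2.circle(a,tuple(int(x) for x in (u-o+.5)*10),1,(0,0,255),-1)
    u=proj(t,[*P,140])[0];cv2.circle(a,tuple(int(x) for x in (u-o+.5)*10),2,(0,255,0),-1);out.append(a)
    print(cam,o)
cv2.imwrite(f"pics/{n}.png",np.hstack(out))
E
python3 ov.py m1 26 103
```

```text
8.8 slides [120.391 -45.955] -0.013683186578603568 travel [-0.067  0.255  0.086] [-0.203  0.488 -0.161 -1.409 -0.306  0.078] [ 1.1   -1.895  4.683]
top [281 117]
scene [173 247]
```

View pics/m1.png

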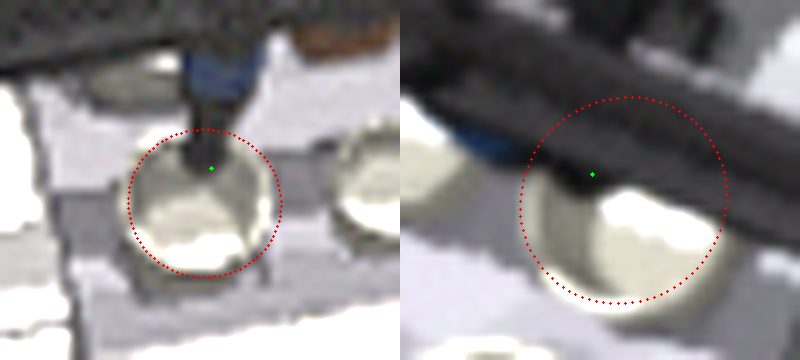

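Top: actual tip (205,163), rim centre about (196,197) against about (199,198) for perfect centring, so about 1 mm off. The scene view agrees within about a pixel. Holding 2 s, then the small cup.

Request:
{"name": "move_arm", "arguments": {
  "fingers": [15,15,15,15,15,15,15,15,15,15],
  "travel": [
    [0,0,0],
    [0,0,0],
    [0,0,0],
    [0,0,0],
    [0,0,0],
    [0,0,0],
    [0,0,0],
    [0,0,0],
    [0,0,0],
    [0,0,0]
  ],
  "dr": [
    [0,0,0],
    [0,0,0],
    [0,0,0],
    [0,0,0],
    [0,0,0],
    [0,0,0],
    [0,0,0],
    [0,0,0],
    [0,0,0],
    [0,0,0]
  ]
}}

```text
clock: 9.9
position: [586.4, -108.9, 202.3]
ee_rot: [-0.083, 0.895, 0.04, 0.437]
contact_force: [2.2, -1.7, 5.6]
gripper_width: 19.4
grasp_force: 59.0
```

Request:
{"name": "move_arm", "arguments": {
  "fingers": [15,15,15,15,15,15,15,15,15,15],
  "travel": [
    [0,0,0],
    [0,0,0],
    [0,0,0],
    [0,0,0],
    [0,0,0],
    [0,0,0],
    [0,0,0],
    [0,0,0],
    [0,0,0],
    [0,0,0]
  ],
  "dr": [
    [0,0,0],
    [0,0,0],
    [0,0,0],
    [0,0,0],
    [0,0,0],
    [0,0,0],
    [0,0,0],
    [0,0,0],
    [0,0,0],
    [0,0,0]
  ]
}}

```text
clock: 10.9
position: [586.4, -108.9, 202.3]
ee_rot: [-0.083, 0.895, 0.04, 0.437]
contact_force: [2.6, -1.7, 5.4]
gripper_width: 19.4
grasp_force: 59.0
```

```bash
python3 nxt.py 120.5 26.3
```

```text
10.9 slides [120.373 -45.931] -0.05599417021096542 travel [-0.034 72.231 -0.07 ] [-0.203  0.488 -0.161 -1.41  -0.306  0.078] [ 2.566 -1.677  5.373]
```

Forearm pitch already equals the tool slant, so moving left would take joint 5 to its limit (-0.16). I pivot the hand about the grip to a steeper 48° first, which keeps about 70 mm from the hand's axis to the lamp.

```bash
python3 - <<'E'
from h import *
from bench import arm
s=arm.read_state();R0=R.from_quat(s["ee_rot"]).as_matrix();g=s["position"]+155*R0[:,2]
for k in (41.3,44.7,48): print(*step(s,g,toolR(np.radians(k))))
Rt=toolR(np.radians(48));print(Rt.T@st([0,0,.187],[[0,72.2,0]])[0])
E
```

```text
[-9.011 -0.242  0.262] [-0.002  0.058 -0.   ] [ 592.076 -108.086  209.244]
[-18.172  -0.241   1.069] [-0.002  0.118 -0.   ] [ 598.24  -106.926  215.97 ]
[-27.003  -0.239   2.37 ] [-0.002  0.175 -0.   ] [ 604.587 -105.732  222.131]
[ 0.054 72.2   -0.048]
```

Request:
{"name": "move_arm", "arguments": {
  "fingers": [15,15,15,15,15,15,15,15,15,15],
  "travel": [
    [-3,0,0],
    [-6,0,0.1],
    [-9,0,0.3],
    [-12.1,0,0.5],
    [-15.2,0,0.8],
    [-18.2,0,1.1],
    [-21.1,0,1.4],
    [-24,0,1.9],
    [-27,0,2.4],
    [-27,0,2.4]
  ],
  "dr": [
    [0,0.0195,0],
    [0,0.039,0],
    [0,0.058,0],
    [0,0.078,0],
    [0,0.098,0],
    [0,0.118,0],
    [0,0.137,0],
    [0,0.156,0],
    [0,0.175,0],
    [0,0.175,0]
  ]
}}

```text
clock: 11.9
position: [604.0, -105.1, 221.4]
ee_rot: [-0.087, 0.93, 0.032, 0.357]
contact_force: [-0.7, -2.4, 2.1]
gripper_width: 19.3
grasp_force: 59.7
```

```bash
python3 nxt.py 120.5 26.3
```

```text
11.9 slides [119.912 -45.502] -0.8171801660513722 travel [-0.474 71.803  0.228] [ 0.009  0.482 -0.216 -0.672 -0.188 -0.774] [-0.718 -2.419  2.128]
```

Joint 5 is still close to its limit. I fit a quick kinematic model to the recorded states to choose a safe slant.

```bash
cat > fk.py <<'E'
from h import *
from bench import arm
s=arm.read_state()
D=[([-.9084,.3855,.0068,-.0004,-1.194,-.2586],[245.5,-574.6,403.7],[-.2004,.9797,.0009,-.0002]),
([-.109,.017,-.517,-1.028,-.279,-.384],[388.74,-96.25,316.98],None),
([-.345,.349,-.435,-1.677,-.405,.473],[459.015,-95.136,204.16],[-.086,.896,.036,.434]),
([-.339,.353,-.442,-1.712,-.411,.496],[459.9,-86.4,202.34],[-.083,.895,.041,.437]),
([-.314,.42,-.296,-1.547,-.387,.298],[517.1,-122.7,202.3],[-.083,.895,.04,.437]),
([-.203,.488,-.161,-1.409,-.306,.078],[586.4,-108.9,202.3],[-.083,.895,.04,.437]),
(list(s["joints"]),list(s["position"]),list(s["ee_rot"]))]
rv=lambda ax,a:R.from_rotvec(np.array(ax)*a).as_matrix()
X,Y,Z=np.eye(3)
def rots(j,s4,s6,):
    A1=rv(Z,j[0]);A2=A1@rv(Y,j[1]);A3=A2@rv(Y,-j[2]);A4=A3@rv(X,s4*j[3]);A5=A4@rv(Y,-j[4]);A6=A5@rv(X,s6*j[5]);return A1,A2,A3,A4,A5,A6
def fk(j,v,s4,s6,C):
    A=rots(j,s4,s6);return np.array([0,0,v[0]])+sum(a@v[1+3*i:4+3*i] for i,a in enumerate(A[:5])),A[5]@C
def fit(verbose=True):
    best=None
    for s4 in(1,-1):
        for s6 in(1,-1):
            Cs=R.concatenate([R.from_matrix(rots(j,s4,s6)[5].T@R.from_quat(q).as_matrix()) for j,p,q in D if q]);C=Cs.mean()
            e=np.abs((C.inv()*Cs).magnitude()).max()
            if best is None or e<best[0]:best=(e,s4,s6,C.as_matrix())
    e,s4,s6,C=best
    M=np.vstack([np.c_[Z,*rots(j,s4,s6)[:5]] for j,p,q in D]);b=np.concatenate([p for j,p,q in D])
    lam=0.003;v=np.linalg.solve(M.T@M+lam*np.eye(16),M.T@b)
    if verbose:print("ori err",e,s4,s6,"pos res",np.abs(M@v-b).max(),v)
    return v,s4,s6,C
E
python3 - <<'E'
from fk import *
v,s4,s6,C=fit()
from scipy.optimize import least_squares
def ik(g,a,j0):
    Rt=toolR(np.radians(a));tcp=g-155*Rt[:,2]
    f=lambda j:np.r_[(lambda p,O:np.r_[(p-tcp)/100,R.from_matrix(O.T@Rt).as_rotvec()])(*fk(j,v,s4,s6,C))]
    r=least_squares(f,j0);return r.x,np.abs(r.fun).max()
p=[691.6,-42.8,.187]
j0=np.array(s["joints"])
G=np.array(s["position"])+155*R.from_quat(s["ee_rot"]).as_matrix()[:,2]
dy=st([0,0,.187],[[0,1,0]])[0]
for a in(30,38,44,48,52,56):
    j=j0
    for y in(0,18,36,54,72):
        j,e=ik(G+dy*y,a,j);print(a,y,j,round(e,4))
E
```

```text
ori err 0.0016692208786104558 -1 -1 pos res 4.672284452122312 [ 71.925  23.39    1.59   71.925   9.992   1.59  546.677 193.859   1.59
  14.264 193.859 -81.821   1.339 113.848 -81.821  -0.268]
30 0 [-0.371  0.53  -0.229 -1.874 -0.501  0.645] 0.0
30 18 [-0.356  0.524 -0.256 -1.927 -0.497  0.693] 0.0
30 36 [-0.342  0.518 -0.283 -1.982 -0.496  0.744] 0.0
30 54 [-0.327  0.514 -0.311 -2.039 -0.496  0.797] 0.0
30 72 [-0.312  0.511 -0.339 -2.1   -0.499  0.853] 0.0
38 0 [-0.196  0.491 -0.151 -1.388 -0.303  0.051] 0.0
38 18 [-0.172  0.483 -0.167 -1.415 -0.283  0.065] 0.0
38 36 [-0.147  0.475 -0.182 -1.444 -0.263  0.08 ] 0.0
38 54 [-0.123  0.468 -0.195 -1.475 -0.243  0.096] 0.0
38 72 [-0.099  0.461 -0.208 -1.509 -0.224  0.115] 0.0
44 0 [-0.059  0.485 -0.171 -0.95  -0.216 -0.46 ] 0.0
44 18 [-0.023  0.477 -0.192 -0.939 -0.186 -0.493] 0.0
44 36 [ 0.016  0.469 -0.213 -0.922 -0.153 -0.535] 0.0
44 54 [ 0.058  0.463 -0.235 -0.896 -0.118 -0.589] 0.0
44 72 [ 0.104  0.458 -0.26  -0.856 -0.078 -0.659] 0.0
48 0 [ 0.006  0.486 -0.21  -0.684 -0.191 -0.761] 0.0
48 18 [ 0.046  0.479 -0.24  -0.65  -0.154 -0.822] 0.0
48 36 [ 0.09   0.472 -0.274 -0.604 -0.114 -0.898] 0.0
48 54 [ 0.137  0.467 -0.316 -0.535 -0.065 -1.   ] 0.0
48 72 [ 0.192  0.463 -0.384 -0.399  0.011 -1.176] 0.0
52 0 [ 0.047  0.49  -0.249 -0.461 -0.193 -1.007] 0.0
52 18 [ 0.087  0.482 -0.287 -0.411 -0.153 -1.085] 0.0
52 36 [ 0.129  0.475 -0.334 -0.339 -0.106 -1.188] 0.0
52 54 [ 0.175  0.469 -0.406 -0.206 -0.034 -1.356] 0.0
52 72 [ 0.212  0.463 -0.466 -0.096  0.023 -1.495] 0.0137
56 0 [ 0.069  0.494 -0.269 -0.296 -0.227 -1.184] 0.0
56 18 [ 0.106  0.486 -0.31  -0.242 -0.188 -1.266] 0.0
56 36 [ 0.144  0.478 -0.358 -0.167 -0.143 -1.369] 0.0
56 54 [ 0.181  0.47  -0.43  -0.035 -0.077 -1.531] 0.0
56 72 [ 0.211  0.462 -0.497  0.094 -0.02  -1.685] 0.0121
```

The model shows a shallower hand is the safe choice (at 34° joint 5 stays around -0.35). Pivoting back.

```bash
python3 - <<'E'
from h import *
from bench import arm
s=arm.read_state();R0=R.from_quat(s["ee_rot"]).as_matrix();c,n=np.cos(.187),np.sin(.187)
g=np.array([579.7,-63.8,107])+st([0,0,.187],[[120.4,-45.8,0]])[0]
for k in (44,39,34): print(*step(s,g,toolR(np.radians(k))))
E
```

```text
[ 9.922 -0.539  0.099] [-0.002 -0.07   0.001] [ 596.941 -107.037  214.672]
[23.357 -0.52   1.631] [-0.002 -0.157  0.001] [ 588.136 -108.694  204.545]
[36.607 -0.499  4.329] [-0.001 -0.244  0.001] [ 580.231 -110.181  193.675]
```

Request:
{"name": "move_arm", "arguments": {
  "fingers": [15,15,15,15,15,15,15,15,15,15],
  "travel": [
    [5,-0.3,0],
    [9.9,-0.5,0.1],
    [14.4,-0.5,0.5],
    [19,-0.5,1],
    [23.4,-0.5,1.6],
    [27.8,-0.5,2.4],
    [32.2,-0.5,3.4],
    [36.6,-0.5,4.3],
    [36.6,-0.5,4.3],
    [36.6,-0.5,4.3]
  ],
  "dr": [
    [0,-0.035,0],
    [0,-0.07,0],
    [0,-0.099,0],
    [0,-0.128,0],
    [0,-0.157,0],
    [0,-0.186,0],
    [0,-0.215,0],
    [0,-0.244,0],
    [0,-0.244,0],
    [0,-0.244,0]
  ]
}}

```text
clock: 12.9
position: [580.1, -110.2, 193.4]
ee_rot: [-0.082, 0.88, 0.044, 0.466]
contact_force: [-0.4, 0.7, 1.7]
gripper_width: 19.2
grasp_force: 59.2
```

```bash
python3 nxt.py 120.5 26.3
```

```text
12.9 slides [120.075 -45.703] -0.500083969634801 travel [-0.102 72.004  0.318] [-0.295  0.505 -0.189 -1.669 -0.395  0.389] [-0.363  0.726  1.689]
```

Request:
{"name": "move_arm", "arguments": {
  "fingers": [15,15,15,15,15,15,15,15,15,15],
  "travel": [
    [0,2,0],
    [0,7,0],
    [0,13,0],
    [0,19.5,0],
    [0,26,0],
    [0,32.5,0.1],
    [0,39,0.2],
    [0,45.5,0.2],
    [0,52,0.3],
    [0,58,0.3]
  ],
  "dr": [
    [0,0,0],
    [0,0,0],
    [0,0,0],
    [0,0,0],
    [0,0,0],
    [0,0,0],
    [0,0,0],
    [0,0,0],
    [0,0,0],
    [0,0,0]
  ]
}}

```text
clock: 13.9
position: [569.7, -52.4, 193.5]
ee_rot: [-0.082, 0.88, 0.044, 0.467]
contact_force: [0.4, -2.6, -3.5]
gripper_width: 19.4
grasp_force: 59.1
```

Request:
{"name": "move_arm", "arguments": {
  "fingers": [15,15,15,15,15],
  "travel": [
    [0,5.5,0],
    [0,10,0],
    [0,13,0],
    [0,14,0],
    [0,14,0]
  ],
  "dr": [
    [0,0,0],
    [0,0,0],
    [0,0,0],
    [0,0,0],
    [0,0,0]
  ]
}}

```text
clock: 14.4
position: [567.2, -38.9, 193.5]
ee_rot: [-0.082, 0.88, 0.044, 0.467]
contact_force: [-1.4, -0.8, -4.6]
gripper_width: 19.1
grasp_force: 58.9
```

```bash
python3 nxt.py 120.5 26.3;python3 ov.py f1 21.5 82
```

```text
14.4 slides [120.723  26.811] -0.34914381242079173 travel [ 0.124 -0.511 -0.185] [-0.225  0.48  -0.266 -1.872 -0.355  0.56 ] [-1.379 -0.825 -4.636]
top [281 117]
scene [173 247]
```

View pics/f1.png

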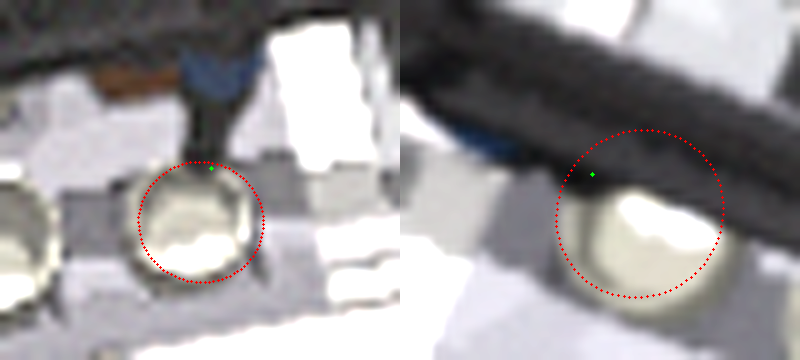

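Top: rim centre about (189,217) against a target of about (195,217). The scene view also shows the cup slightly too far left, by about 2 mm. I correct by -2 mm in y, then release and back out along the tool axis.

Request:
{"name": "move_arm", "arguments": {
  "fingers": [15,15,15,15,15],
  "travel": [
    [0,-1,0],
    [0,-2,0],
    [0,-2.2,0],
    [0,-2.2,0],
    [0,-2.2,0]
  ],
  "dr": [
    [0,0,0],
    [0,0,0],
    [0,0,0],
    [0,0,0],
    [0,0,0]
  ]
}}

```text
clock: 15.0
position: [567.7, -41.1, 193.6]
ee_rot: [-0.082, 0.879, 0.044, 0.467]
contact_force: [-1.8, 1.9, -7.9]
gripper_width: 19.1
grasp_force: 58.7
```

```bash
python3 nxt.py 120.5 24.5
```

```text
15.0 slides [120.782  24.559] -0.3079517764029305 travel [ 0.158 -0.059 -0.234] [-0.227  0.481 -0.263 -1.865 -0.356  0.553] [-1.798  1.928 -7.911]
```

Request:
{"name": "move_arm", "arguments": {
  "fingers": [40,60,60,60,60,60],
  "travel": [
    [0,0,0],
    [0,0,0],
    [0,0,0],
    [0,0,0],
    [0,0,0],
    [0,0,0]
  ],
  "dr": [
    [0,0,0],
    [0,0,0],
    [0,0,0],
    [0,0,0],
    [0,0,0],
    [0,0,0]
  ]
}}

```text
clock: 15.6
position: [568.2, -41.4, 194.4]
ee_rot: [-0.082, 0.879, 0.044, 0.468]
contact_force: [0.6, 0.1, 0.1]
gripper_width: 60.2
grasp_force: 0.0
```

Request:
{"name": "move_arm", "arguments": {
  "fingers": [60,60,60,60,60,60,60,60,60,60],
  "travel": [
    [0,0,-5],
    [0,0,-15],
    [0,0,-25],
    [0,0,-35],
    [0,0,-45],
    [0,0,-55],
    [0,0,-65],
    [0,0,-75],
    [0,0,-80],
    [0,0,-80]
  ],
  "dr": [
    [0,0,0],
    [0,0,0],
    [0,0,0],
    [0,0,0],
    [0,0,0],
    [0,0,0],
    [0,0,0],
    [0,0,0],
    [0,0,0],
    [0,0,0]
  ]
}}

```text
clock: 16.6
position: [502.5, -53.5, 239.5]
ee_rot: [-0.082, 0.879, 0.044, 0.468]
contact_force: [0.2, 0.7, 0.1]
gripper_width: 60.1
grasp_force: 0.0
```

```bash
python3 nxt.py 120.5 24.5; python3 - <<'E'
# compare cup rim before/after release in the top view, numerically
from h import *
from bench import arm
import cv2
t=arm.camera_model("top");im=arm.get_image("top")[:,:,::-1];cv2.imwrite("pics/end.png",im)
a=cv2.cvtColor(im,cv2.COLOR_BGR2GRAY)
print(a[132:148,290:310])
E
```

```text
16.6 slides [54.566 24.365] 45.90231161149475 travel [-36.841   0.189  54.681] [-0.226  0.32  -0.357 -1.691 -0.341  0.367] [0.242 0.7   0.083]
[[161 158 161 160 161 160 163 165 157  46  30  37  36  71 129 114 149  84
   88  84]
 [162 158 162 156 157 144 158 151 140  59  31  27  46  82 109  63  91  95
   98  93]
 [165 164 148 118 101  93 135 102  80  82  60  46  77 131 183 111  87  97
   94  92]
 [152 146  93  51  76 122 100  86  98  95 109 106  89  79 107 158  93  98
   97  98]
 [ 91  86  87  84 113 135  95 114 127 138 155 154 117  84  87 116 134  91
   97  98]
 [ 95  96  92 100 108 122 120 130 136 164 164 166 160 124  87 108 184  87
   92  91]
 [ 96  97  98  86 101 118 130 167 162 163 159 159 163 160 124 114 210  98
  119 116]
 [ 97  98  91  86 109 147 133 158 159 155 156 153 154 158 151 101 174 141
  171 175]
 [ 90 102  95  86 118 194 158 155 154 146 157 189 188 181 159 156 106 126
  163 159]
 [ 94  91  89  84  93 134 166 167 186 181 203 250 250 244 182 222  67 100
  168 156]
 [115 113 117 114  84 110 195 223 255 251 245 226 229 232 171 111 113  89
  158 133]
 [172 164 170 162  98  76 102 187 233 230 221 202 200 206  98 110 129  67
  130 132]
 [164 165 165 161 114  96  73  74  83 107 111 106  71  77  98 128 136  83
  127 142]
 [154 156 158 156 135 114 103  75  83  84  91  89  91 103 114 124 140 131
  134 136]
 [132 135 133 133 135 159 156  89 102  98 104 119 124 134 136 138 132 138
  133 134]
 [135 136 136 135 127 114 139 129 135 140 143 136 135 136 132 139 132 137
  135 130]]
```

Released and clear. The rim spans columns 294.3–306 (centre about 300.2) against a target of about 299.8, and rows agree, so it is centred within about 2 mm.

```bash
python3 -c "
from bench import arm
print(arm.job_done())"
```

```text
the job is handed in; nothing more can be done
None
```

The job is handed in at about 17 s on the clock: the large cup, then the medium cup, stood still under the probe for about 2 s each, and the small cup was left there with the handle released; camera measurements put each within about 2 mm of the tip, and no verdict came back.

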